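# Slant the rolling pin out of a half-covered utensil box

### The arm

A 6-joint arm with a two-finger parallel gripper is mounted at the origin on a cart in front of the work surface, level with it; the furniture and walls round the work are solid. World frame = base frame: x ahead of the robot, y to its left, z up, the work surface at z = 0. Lengths are in m, angles in degrees, forces in N, time in s.
With the tool pointing down it reaches from about 0.375 to 0.925 m from the base axis. Payload 5.7 kg.
Tool frame: the origin (TCP) lies at the very end of the fingers, on their centre line; the grasp point (between the pads) lies 19 mm behind it; z points along the fingers, y is the line along which they close (so a half turn about z gives the same grasp; the last joint's range is limited). The gripper opens to 88 mm and grips with 3 to 60 N. Pads are 20 mm wide; open, the fingers measure 115 mm over their backs; the gripper's body (75 mm by 178 mm) begins 61 mm behind the grasp point.
Start: joints at [66.171, 20.558, 86.54, -0, 72.909, -6.595], TCP at [0.178, 0.573, 0.223] pointing down, gripper open.
Joint ranges: [-170.27, 170.27], [-57.76, 135], [12.27, 136.19], [-55.21, 235.2], [11.17, 155.16], [-170.74, 170.74]. Speed limits (degrees/s): [136.94, 136.94, 180, 180, 180, 180].

### API

Orientations are given as a 3x3 rotation matrix whose columns are the frame's x, y, z axes.
In Python, from plant import sensors, camera, finish_job, finder gives the robot as it stands.
- The arm moves only by the tool arm_command, never from a script. Its argument "increments" is a list that holds one entry, the list of rows, each a list of 5 numbers: the opening, from 0 (shut) to 1 (fully open), then the shift along the world's x, y, z in m, then the turn about the world's z in degrees. A call has 1 to 20 rows; each row is the pose to reach, as a shift and turn from the pose commanded when the call began; what a row does not reach only later rows make up. A row lasts 1/12 s, in which the tool goes at most 41.7 mm and 7.16 degrees, less where a joint would pass 70% of its speed; a pose out of reach is approached as far as the arm can. A call with a gripper value outside its range is refused whole. The fingers move at their own pace and stop on an object; "squeeze" is the grip in N (left out, the last holds). Time passes only in rows, so rows that repeat a pose let the fingers close. It gives the time, the measured TCP pose, the force, the opening and the grip force at its end, in the units of the state.
- sensors.get_obs(): the state, without advancing time (a new reading comes with each control period).
- camera(name): name is "side" or "top" or "wrist"; returns a dict with "img" (420x560x3 uint8, red, green, blue), "K" (3x3 intrinsics, pixels), "extrinsics" (4x4, takes a point from world to camera coordinates). Camera axes: x right, y up, looking along -z (the intrinsics and any distortion apply to the point x, -y, -z); pixel columns grow to the right and rows downward; lengths in m; the calibration is good to about 2 mm. A picture is of the moment at which its call begins. There is no depth.
- finish_job(): hands the job in; it is judged then, once.
Trained networks look in the newest picture that a camera, given by its name, has taken for a name from the list of things; names that differ only in an ending like _2 or _b are one class to them, and where a whole thing is asked for, a point or a joint stands for the part that bears it (a point fixed in the world has none). Each returns a list of dicts, best first, with "confidence" (0 to 1); they miss things now and then, are a little off and sometimes report something else, mostly with a low value. They report only what shows in the picture. A call takes as long as a camera call. They do not tell look-alikes from the thing itself.
- finder.look_for(camera, thing): "extent" ([left, top, right, bottom] in pixels, round what is visible of it).
- finder.cut_out(camera, thing): "pixels" (420x560 bool, what is visible of it) and "extent" ([left, top, right, bottom] in pixels, round what is visible of it).
- finder.tip_of(camera, thing): "xy" ([column, row] in pixels: a listed point, or the origin of a listed thing).
The state is a dict: "time_s": time; "joints": joint angles; "joint_vel": joint speeds; "tau": joint torques, N m; "tcp_pos": TCP position; "orientation": TCP orientation; "contact_force": force on the tool from outside, world axes, zero at the start; "wrist_torque": the same for the moment, N m; "gripper_width": finger opening in m; "grasp_force": force on a finger pad.
Only numpy, scipy, OpenCV 4.12 (cv2) and the standard library are available. Lean on these libraries where they do the work, as an engineer would, in place of code of your own. Each camera call takes 0.05 s, during which the arm holds its last target. There are 200 camera calls.

### The job

Fetch the rolling pin from the bamboo utensil box on the worktop: slide the clear lid all the way back over the fixed half of the box top, then slant the pin up through the open half, its uncovered end first, drawing the other end out from under the fixed half. Finish while holding the pin in the gripper, all of it well above the box and carried by the gripper alone. Leave the box open with the bottle opener still lying in it, and do not shift the timer, the jar or the glass.

Things in the scene. Friction and masses are not known exactly. Their poses are not given: they have to be found in the camera images.
- utensil_box: fixed bamboo box, 280 long (x) x 180 wide (y) x 71 high; origin: centre of underside, z up. Walls 5 thick, 68 high; inner floor z = 6. A fixed board (z = 67 to 71) covers the back half, x = -8 to +140; the front half inside, x = -135 to -8, is open once the lid is slid back. A divider 5 thick, top at z = 36, y = -27.5, leaves a wide bay (y = -25 to +85) and a narrow bay 55 wide
- lid (a joint): how far the clear lid is slid along the box's +x, in m: 0 closed, 0.130 at its stop, lying over the fixed board; friction about 2 N, stays where left. Lid sheet 146 long, 4 thick, top at box z = 76.5, front edge at box x = -142 when closed and -12 at the stop; its side lips reach 95 either side of the box's middle
- lid_grip (a point): middle of the top of the lid's wooden grip bar, which moves with the lid; axes as the box. Bar 12 thick along x, 80 long along y, 20 high above the lid sheet; its top is 96.5 above the worktop. Pinch it across its thickness from above
- bay_front (a point): point on the floor of the wide bay, in the middle of its width, at the inner face of the box's front end wall (box x = -135, y = +30, z = 6); axes as the box. The end wall rises 62 above this floor
- cover_edge (a point): point on the lower front edge of the fixed board, above the middle of the wide bay (box x = -8, y = +30, z = 67); axes as the box. The opening between it and the end wall is 127 long, 123 with the lid's edge; 61 clear height under the board
- rolling_pin: small wooden pastry rolling pin, 215 long along its x axis, origin at its centre; dark barrel 26 in diameter and 155 long with chamfered ends, and a paler turned knob 16 in diameter and 30 long at each end; mass 0.07 to 0.14 kg. It lies loose on the floor of the wide bay, about along the box's x, and may roll a little
- pin_front (a point): tip of the pin's uncovered end, next to the front end wall (pin x = -107.5)
- pin_back (a point): tip of the pin's other end, under the fixed board (pin x = +107.5)
- cap_opener: bottle opener with a yellow grip, 177 x 35 x 19, lying lengthwise in the narrow bay; origin: centre of its underside
- kitchen_timer: white round kitchen timer with a red grip, 67 in diameter, 40 high, loose on the worktop left of the box; origin: centre of its underside
- clip_jar: clip-top glass storage jar, 89 x 86 x 119 high, loose on the worktop further left; origin: centre of its underside
- glass: drinking glass, 81 in diameter, 93 high, loose on the worktop right of the box; origin: centre of its underside
Mind the look-alikes: they are no part of the job. Leave any pink look-alike of the glass alone.

How it is judged:
By the outcome, as a careful person would: the job done as asked, in the order asked, and still so for the second after the job is handed in, while the arm keeps its last pose, push and grip.
It also fails if it takes over 54 s, if anything falls off the work surface, if the arm or the gripper's body presses on something with over 40 N, if the wrist force passes 120 N, or if a joint passes its speed limit or range.

## Working session

There is one attempt and no reset: what is moved stays moved. The work goes in short steps, Python scripts to look and compute and a tool call to move; the robot and the scene stay as the last step left them, time stands still between calls to the robot, and variables do not carry over. Pictures are saved under pics/ and viewed, at most 10 in all, crops included, and the job is handed in when it is done.

Besides the shell and the picture viewer there is one more tool, called after ">>>" as name(argument=value, ...) on one line, values as JSON. arm_command: Moves the arm, as the interface text tells. Its arguments: {"type":"object","properties":{"increments":{"type":"array"},"squeeze":{"type":"number"}},"required":["increments"]}

```bash
ls; mkdir -p pics
cat > h.py <<'E'
import numpy as np,cv2
from plant import sensors,camera,finish_job,finder
def ray(c,uv):
    E=np.array(c["extrinsics"]);K=np.array(c["K"])
    p=np.linalg.inv(K)@np.array([uv[0],uv[1],1.]);d=np.array([p[0],-p[1],-p[2]])
    R=E[:3,:3];o=-R.T@E[:3,3];return o,R.T@d
def at_z(c,uv,z):
    o,d=ray(c,uv);return o+d*(z-o[2])/d[2]
def proj(c,P):
    E=np.array(c["extrinsics"]);q=E[:3,:3]@np.array(P)+E[:3,3];k=np.array(c["K"])@[q[0],-q[1],-q[2]];return k[:2]/k[2]
def tri(rs):
    A=0;b=0
    for o,d in rs:
        d=d/np.linalg.norm(d);M=np.eye(3)-np.outer(d,d);A=A+M;b=b+M@o
    return np.linalg.solve(A,b)
E
python3 - <<'E'
from h import *
np.set_printoptions(precision=3,suppress=True)
cs={}
for n in("top","side"):
    c=camera(n);cs[n]=c;cv2.imwrite(f"pics/{n}1.png",c["img"][:,:,::-1]);print(n,[k for k in c],-np.array(c["extrinsics"])[:3,:3].T@np.array(c["extrinsics"])[:3,3])
    for t in["utensil_box","lid_grip","bay_front","cover_edge","rolling_pin","pin_front","pin_back","cap_opener","kitchen_timer","clip_jar","glass"]:
        r=finder.tip_of(n,t);print(t,[(np.round(x["xy"]),round(x["confidence"],2)) for x in r[:3]])
E
```

```text
pics
top ['img', 'K', 'extrinsics'] [0.205 0.03  1.424]
utensil_box [(array([284., 212.]), 0.69)]
lid_grip [(array([270., 210.]), 0.56)]
bay_front [(array([244., 212.]), 0.81), (array([404., 234.]), 0.26)]
cover_edge [(array([280., 199.]), 0.75)]
rolling_pin []
pin_front []
pin_back []
cap_opener [(array([405., 236.]), 0.71)]
kitchen_timer [(array([188., 225.]), 0.66)]
clip_jar [(array([150., 224.]), 0.89), (array([245., 212.]), 0.47)]
glass [(array([355., 225.]), 0.86), (array([407., 235.]), 0.81), (array([279., 202.]), 0.59)]
side ['img', 'K', 'extrinsics'] [-0.226 -1.117  0.728]
utensil_box [(array([285., 238.]), 0.81)]
lid_grip [(array([274., 204.]), 0.89)]
bay_front []
cover_edge [(array([291., 213.]), 0.77)]
rolling_pin []
pin_front []
pin_back []
cap_opener []
kitchen_timer [(array([232., 201.]), 0.51)]
clip_jar [(array([213., 188.]), 0.76), (array([284., 236.]), 0.62)]
glass [(array([315., 273.]), 0.77), (array([347., 307.]), 0.76)]
```

Run:
```python
import cv2,numpy as np
a=cv2.imread("pics/top1.png")[120:320,120:440];b=cv2.imread("pics/side1.png")[120:340,160:400]
cv2.imwrite("pics/ab.png",np.vstack([cv2.resize(a,(480,300),interpolation=2),cv2.resize(b,(480,300),interpolation=2)]))
```

```text
(no output)
```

View pics/ab.png

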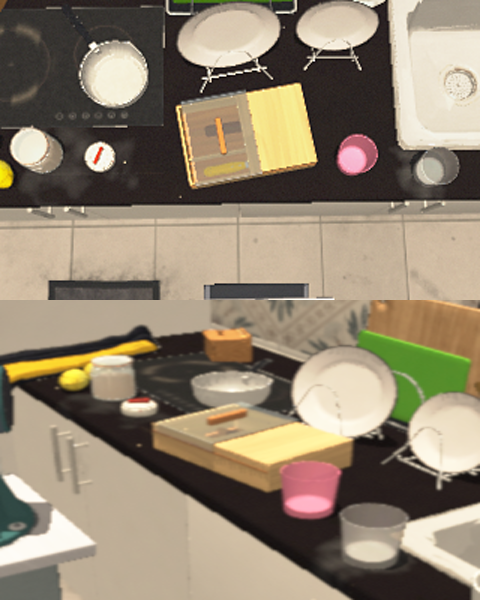

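Run:
```python
from h import *
np.set_printoptions(precision=3,suppress=True)
c=camera("top");s=camera("side")
print("R",sensors.get_obs()["orientation"])
for n,u,v,z in[("grip",(270,210),(274,204),.0965),("box",(284,212),(285,238),0),("edge",(280,199),(291,213),.067),("bayf",(244,212),None,.006),("timer",(188,225),(232,201),0),("jar",(150,224),(213,188),0),("glassA",(355,225),(315,273),0),("glassB",(407,235),(347,307),0)]:
    print(n,at_z(c,u,z),tri([ray(c,u),ray(s,v)]) if v else "")
```

```text
R [[-0.955  0.296 -0.   ]
 [ 0.296  0.955 -0.   ]
 [-0.    -0.    -1.   ]]
grip [0.492 0.072 0.096] [0.491 0.072 0.097]
box [0.505 0.027 0.   ] [ 0.507  0.027 -0.011]
edge [0.535 0.039 0.067] [0.535 0.039 0.067]
bayf [0.506 0.164 0.006] 
timer [0.465 0.355 0.   ] [0.469 0.352 0.005]
jar [0.471 0.486 0.   ] [0.463 0.483 0.014]
glassA [ 0.456 -0.215  0.   ] [ 0.454 -0.214  0.004]
glassB [ 0.419 -0.389  0.   ] [ 0.42  -0.389  0.01 ]
```

The montage shows the box at the centre of the top view (full-image pixel about 284,212). The orange grip bar is at (267,210), with the dark pin under the clear lid just behind it and the yellow opener nearer the robot at (270,233). The timer is at (187,225) and the jar at (144,220).

What could be mistaken for something else:
- **Pin:** only the dark bar under the lid fits; the yellow opener is in the other bay.
- **Glass:** the clear one at (407,235) is the real one, and the pink one at (355,225) is the look-alike.

The measurements agree with the description: the grip comes out at z 0.097, and bay_front to cover_edge is 0.128. Box +x runs at about -77° in the world frame.

>>> arm_command(increments=[[[0.6,0.02,-0.032,0,2],[0.6,0.042,-0.067,0,5],[0.6,0.063,-0.1,0,8],[0.6,0.084,-0.134,0,11],[0.6,0.105,-0.167,0,14],[0.6,0.126,-0.2,0,17],[0.6,0.147,-0.234,0,20],[0.6,0.168,-0.267,0,22],[0.6,0.188,-0.3,0,25],[0.6,0.21,-0.334,0,28],[0.6,0.23,-0.367,0,30],[0.6,0.25,-0.4,-0.01,30],[0.6,0.272,-0.434,-0.01,30],[0.6,0.293,-0.467,-0.01,30],[0.6,0.313,-0.501,-0.01,30],[0.6,0.313,-0.501,-0.01,30],[0.6,0.313,-0.501,-0.01,30]]])

```text
time_s: 2.72
tcp_pos: [0.4918, 0.0703, 0.2126]
orientation: [[-0.976, -0.217, 0.0], [-0.217, 0.976, -0.0], [-0.0, -0.0, -1.0]]
contact_force: [-0.3, 0.1, -0.1]
gripper_width: 0.0527
grasp_force: 0.0
```

Run:
```python
from h import *
np.set_printoptions(precision=3,suppress=True)
o=sensors.get_obs();print(o["tcp_pos"],np.degrees(np.arctan2(*np.array(o["orientation"])[[1,0],1])),o["gripper_width"])
c=camera("wrist");cv2.imwrite("pics/w1.png",c["img"][:,:,::-1])
for t,z in(("lid_grip",.0965),("cover_edge",.067),("bay_front",.006),("pin_front",.019),("pin_back",.019)):
    for r in finder.tip_of("wrist",t)[:2]:print(t,r["xy"],r["confidence"],at_z(c,r["xy"],z))
r=finder.cut_out("wrist","lid_grip")
for q in r[:2]:print(q["extent"],q["confidence"])
```

```text
[0.492 0.07  0.213] 102.53313565895895 0.05267333152085394
lid_grip [289.5, 213.4] 0.62 [0.496 0.082 0.097]
cover_edge [240.8, 229.7] 0.64 [0.53  0.041 0.067]
pin_back [241.6, 229.1] 0.73 [0.545 0.039 0.019]
[210.9, 100.1, 373.7, 292.6] 0.71
```

View pics/w1.png

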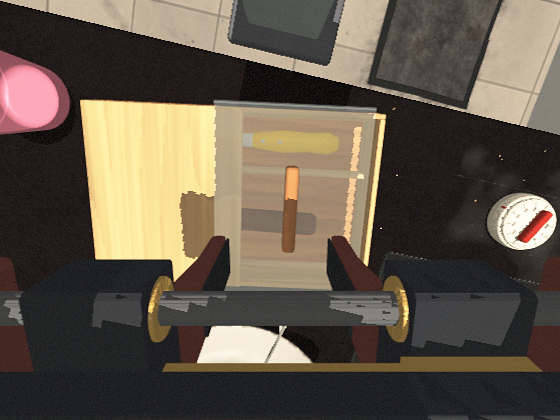

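The wrist view shows the grip bar from about (292,167) to (288,251), centred between the fingers. The pin's grey barrel is under the lid at (240–315,220), and the opener is at (290,142). The wrist and top estimates of the bar differ by about 10 mm, so I'll check the calibration using the bar ends and the TCP.

Run:
```python
from h import *
np.set_printoptions(precision=3,suppress=True)
c=camera("wrist");t=camera("top");s=camera("side")
print("tcp px",proj(c,sensors.get_obs()["tcp_pos"]))
a,b=at_z(c,(292,167),.0965),at_z(c,(288.5,251),.0965);print(a,b,np.linalg.norm(a-b),(a+b)/2)
for nm,uv,z in(("boxBL",(82,100),.071),("boxL2",(95,260),.071),("lidFR",(376,110),.0765),("seamTop",(215,103),.071)):print(nm,at_z(c,uv,z))
for n,cc in(("top",t),("side",s)):
  r=finder.cut_out(n,"lid_grip")
  if r:
    ys,xs=np.nonzero(r[0]["pixels"]);m=(xs.mean(),ys.mean());print(n,m,r[0]["extent"],r[0]["confidence"],at_z(cc,m,.092))
r=finder.cut_out("wrist","lid_grip");ys,xs=np.nonzero(r[0]["pixels"]);print(len(xs),cv2.minAreaRect(np.c_[xs,ys].astype(np.float32)))
for z in (.0965,.0865):
  P=np.array([.491,.072,z]);print(proj(c,P),proj(t,P),proj(s,P))
im=t["img"][190:232,255:285]
h=cv2.cvtColor(t["img"],cv2.COLOR_RGB2HSV);m=(h[...,0]<15)&(h[...,1]>130)&(h[...,2]>120);m[:195]=0;m[225:]=0;m[:,:258]=0;m[:,282:]=0
ys,xs=np.nonzero(m);print(len(xs),xs.mean(),ys.mean(),xs.min(),xs.max(),ys.min(),ys.max(),at_z(t,(xs.mean(),ys.mean()),.0965))
```

```text
tcp px [276.646 255.87 ]
[0.453 0.077 0.096] [0.529 0.092 0.096] 0.07775131267897054 [0.491 0.085 0.096]
boxBL [ 0.439 -0.12   0.071]
boxL2 [ 0.592 -0.095  0.071]
lidFR [0.389 0.14  0.077]
seamTop [ 0.415 -0.002  0.071]
top (np.float64(265.4402730375427), np.float64(215.76678043230945)) [244.5, 187.3, 285.9, 229.0] 0.55 [0.474 0.087 0.092]
side (np.float64(269.86160714285717), np.float64(211.00744047619048)) [237.6, 196.8, 307.8, 231.2] 0.79 [0.458 0.043 0.092]
26074 ((291.0, 195.0), (190.0, 162.0), 90.0)
[276.301 207.063] [269.948 210.305] [274.078 204.232]
[276.355 204.575] [270.051 210.956] [274.081 207.037]
46 269.6521739130435 208.6304347826087 265 281 195 222 [0.497 0.073 0.097]
```

The wrist view puts the bar at (0.491, 0.084), 78 mm long (80 expected) and with its axis at 11°. The box centre comes out near (0.500, 0.034). Next I descend and pinch the bar.

>>> arm_command(increments=[[[0.6,0,0.013,-0.03,-1],[0.6,0,0.013,-0.06,-1],[0.6,0,0.013,-0.09,-1],[0.6,0,0.013,-0.11,-1],[0.6,0,0.013,-0.125,-1],[0.6,0,0.013,-0.131,-1],[0.6,0,0.013,-0.131,-1],[0,0,0.013,-0.131,-1],[0,0,0.013,-0.131,-1],[0,0,0.013,-0.131,-1],[0,0,0.013,-0.131,-1],[0,0,0.013,-0.131,-1],[0,0,0.013,-0.131,-1]]], squeeze=15)

```text
time_s: 4.45
tcp_pos: [0.4913, 0.0849, 0.0822]
orientation: [[-0.979, -0.204, 0.001], [-0.204, 0.979, -0.0], [-0.001, -0.001, -1.0]]
contact_force: [0.4, -1.5, 1.5]
gripper_width: 0.0164
grasp_force: 1.0
```

>>> arm_command(increments=[[[0,0,0,0,0],[0,0,0,0,0],[0,0,0,0,0],[0,0.002,-0.01,0,0],[0,0.004,-0.02,0,0],[0,0.008,-0.04,0,0],[0,0.012,-0.06,0,0],[0,0.016,-0.08,0,0],[0,0.02,-0.1,0,0],[0,0.0225,-0.112,0,0],[0,0.0245,-0.12,0,0],[0,0.0255,-0.126,0,0],[0,0.026,-0.129,0,0],[0,0.026,-0.129,0,0]]], squeeze=20)

```text
time_s: 5.62
tcp_pos: [0.5121, -0.035, 0.0818]
orientation: [[-0.98, -0.197, -0.008], [-0.197, 0.98, 0.016], [0.005, 0.017, -1.0]]
contact_force: [-6.2, 39.6, 22.9]
gripper_width: 0.0154
grasp_force: 20.0
```

>>> arm_command(increments=[[[0.02,-0.002,0.008,0.003,0],[0.6,-0.002,0.008,0.003,0],[0.6,-0.002,0.008,0.003,0],[0.6,-0.002,0.008,0.003,0],[0.6,-0.002,0.008,0.003,0],[0.6,-0.002,0.008,0.01,0],[0.6,-0.002,0.008,0.04,0],[0.6,-0.01,0.04,0.07,0],[0.6,-0.015,0.075,0.1,0],[0.6,-0.02,0.11,0.13,0],[0.6,-0.02,0.14,0.15,0],[0.6,-0.02,0.14,0.15,0]]])

```text
time_s: 6.62
tcp_pos: [0.4991, 0.0999, 0.2368]
orientation: [[-0.979, -0.206, 0.008], [-0.206, 0.979, 0.003], [-0.009, 0.001, -1.0]]
contact_force: [0.2, 0.7, 0.0]
gripper_width: 0.0526
grasp_force: 0.0
```

Run:
```python
from h import *
np.set_printoptions(precision=3,suppress=True)
c=camera("wrist");cv2.imwrite("pics/w2.png",c["img"][:,:,::-1])
for t,z in(("lid_grip",.0965),("cover_edge",.067),("bay_front",.006),("pin_front",.019),("pin_back",.019),("rolling_pin",.019)):
    for r in finder.tip_of("wrist",t)[:2]:print(t,r["xy"],r["confidence"],at_z(c,r["xy"],z))
for r in finder.look_for("wrist","rolling_pin")[:2]:print(r)
```

```text
lid_grip [140.2, 186.2] 0.89 [ 0.513 -0.032  0.097]
lid_grip [215.4, 210.8] 0.57 [0.523 0.043 0.097]
cover_edge [214.8, 209.0] 0.73 [0.53  0.037 0.067]
bay_front [326.4, 201.9] 0.84 [0.509 0.165 0.006]
pin_front [316.6, 209.0] 0.67 [0.518 0.153 0.019]
rolling_pin [227.9, 199.7] 0.91 [0.529 0.044 0.019]
rolling_pin [142.5, 188.4] 0.61 [ 0.536 -0.059  0.019]
{'extent': [223.5, 189.3, 315.5, 219.6], 'confidence': 0.65}
```

View pics/w2.png

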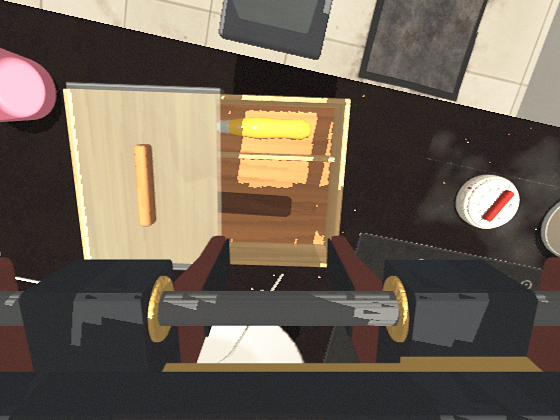

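Run:
```python
from h import *
np.set_printoptions(precision=3,suppress=True)
c=camera("wrist");cv2.imwrite("pics/w3.png",cv2.resize(c["img"][80:280,200:370,::-1],None,fx=3,fy=3,interpolation=2))
for n,uv,z in(("lid edge near",(221,90),.0765),("lid edge far",(219,265),.0765),("wall near",(350,99),.068),("wall far",(327,266),.068),("barrel front",(291,206),.019),("barrel back",(222,204),.019),("tip",(316.6,209),.019)):print(n,at_z(c,uv,z))
t=camera("top")
for k,z in(("pin_front",.019),("bay_front",.006),("cover_edge",.067),("lid_grip",.0965)):
  for r in finder.tip_of("top",k)[:1]:print(k,r["xy"],r["confidence"],at_z(t,r["xy"],z))
```

```text
lid edge near [0.406 0.022 0.077]
lid edge far [0.58  0.048 0.077]
wall near [0.388 0.144 0.068]
wall far [0.561 0.163 0.068]
barrel front [0.514 0.115 0.019]
barrel back [0.528 0.033 0.019]
tip [0.511 0.146 0.019]
pin_front [252.1, 210.6] 0.6 [0.508 0.135 0.019]
bay_front [246.0, 211.6] 0.65 [0.507 0.157 0.006]
cover_edge [280.2, 198.1] 0.97 [0.538 0.039 0.067]
lid_grip [304.4, 201.6] 0.77 [ 0.518 -0.039  0.097]
```

View pics/w3.png

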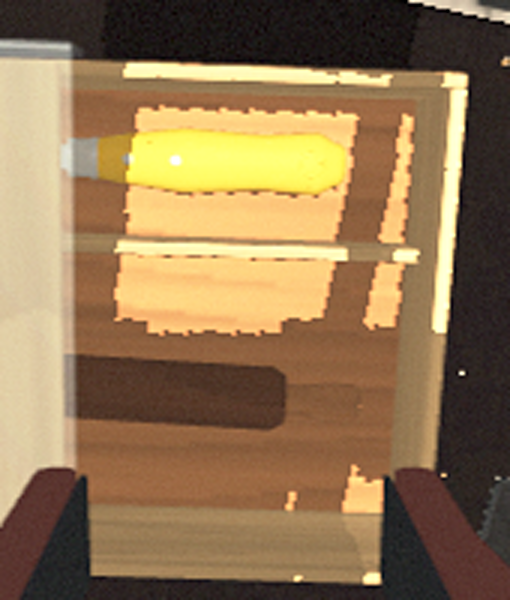

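The lid is back: its edge is at about pixel column 222. The pin's barrel ends at (293,212), and its faint front knob runs on to about (320,213). The opener lies in the near bay. By measurement the travel was 0.120–0.125 m, so I'm not sure the lid reached its stop. I'll check with a gentle push on the bar with the fingers closed.

>>> arm_command(increments=[[[0,0.002,-0.03,-0.03,0],[0,0.004,-0.06,-0.05,0],[0,0.006,-0.085,-0.07,0],[0,0.007,-0.1,-0.1,0],[0,0.007,-0.1,-0.13,0],[0,0.007,-0.1,-0.149,0],[0,0.007,-0.1,-0.149,0],[0,0.008,-0.106,-0.149,0],[0,0.009,-0.11,-0.149,0],[0,0.009,-0.112,-0.149,0],[0,0.01,-0.115,-0.149,0],[0,0.01,-0.117,-0.149,0],[0,0.01,-0.117,-0.149,0]]])

```text
time_s: 8.4
tcp_pos: [0.5078, -0.0182, 0.0842]
orientation: [[-0.98, -0.201, 0.003], [-0.201, 0.98, 0.005], [-0.004, 0.004, -1.0]]
contact_force: [1.1, 14.6, 4.4]
gripper_width: 0.0009
grasp_force: 7.2
```

>>> arm_command(increments=[[[0,0.0005,-0.002,0,0],[0,0.001,-0.004,0,0],[0,0.001,-0.004,0,0]]])

```text
time_s: 8.65
tcp_pos: [0.5078, -0.0185, 0.0842]
orientation: [[-0.98, -0.199, 0.001], [-0.199, 0.98, 0.011], [-0.003, 0.011, -1.0]]
contact_force: [0.3, 30.8, 9.0]
gripper_width: 0.001
grasp_force: 15.0
```

The lid is solidly at its stop: 31 N moved it only 0.3 mm. Next I go above the pin's front end, turn 90° and take a close look.

>>> arm_command(increments=[[[0,-0.001,0.006,0,0],[0,-0.001,0.01,0.02,0],[0.55,0,0.02,0.05,-7],[0.55,0.002,0.03,0.08,-14],[0.55,0.004,0.05,0.1,-21],[0.55,0.008,0.07,0.11,-28],[0.55,0.01,0.09,0.11,-35],[0.55,0.013,0.11,0.11,-42],[0.55,0.016,0.12,0.11,-49],[0.55,0.016,0.12,0.11,-56],[0.55,0.016,0.12,0.11,-63],[0.55,0.016,0.12,0.11,-70],[0.55,0.016,0.12,0.11,-77],[0.55,0.016,0.12,0.11,-84],[0.55,0.016,0.12,0.11,-91],[0.55,0.016,0.12,0.11,-91],[0.55,0.016,0.12,0.11,-91]]])

```text
time_s: 10.07
tcp_pos: [0.5241, 0.095, 0.1936]
orientation: [[-0.191, 0.982, 0.001], [0.982, 0.191, -0.0], [-0.0, 0.001, -1.0]]
contact_force: [0.3, 0.1, -0.1]
gripper_width: 0.0486
grasp_force: 0.0
```

Run:
```python
from h import *
np.set_printoptions(precision=3,suppress=True)
c=camera("wrist");cv2.imwrite("pics/w4.png",c["img"][:,:,::-1])
o=sensors.get_obs();p=np.array(o["tcp_pos"]);print(p,o["joints"],"tcp",proj(c,p))
for t,z in(("cover_edge",.067),("bay_front",.006),("pin_front",.019),("rolling_pin",.019)):
    for r in finder.tip_of("wrist",t)[:2]:print(t,r["xy"],r["confidence"],at_z(c,r["xy"],z))
r=finder.cut_out("wrist","rolling_pin")
for q in r[:2]:print(q["extent"],q["confidence"])
```

```text
[0.524 0.095 0.193] [ 2.844 16.714 96.99  -0.004 66.231 -8.149] tcp [277.808 255.447]
bay_front [278.0, 122.3] 0.82 [0.51  0.168 0.006]
pin_front [278.6, 138.9] 0.56 [0.514 0.152 0.019]
rolling_pin [274.6, 238.4] 0.88 [0.53  0.045 0.019]
[263.7, 140.2, 288.5, 260.6] 0.76
```

View pics/w4.png

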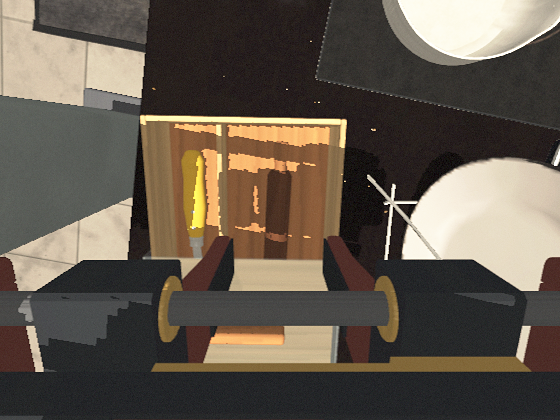

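The wrist view shows the barrel at columns 267–291 with its front end at row 168, and the knob tip at about (279,139). The opener is at (195,200).

Run:
```python
from h import *
np.set_printoptions(precision=3,suppress=True)
c=camera("wrist")
f,b,t=[at_z(c,u,.019) for u in((280,168),(277,250),(279,139))]
d=(b-f)/np.linalg.norm(b-f);print(f,b,t,np.degrees(np.arctan2(d[1],d[0])),np.linalg.norm(f-t),"grasp",f+.018*d)
```

```text
[0.521 0.123 0.019] [0.535 0.033 0.019] [0.514 0.152 0.019] -81.16891837286771 0.02974470755606125 grasp [0.523 0.105 0.019]
```

>>> arm_command(increments=[[[0.55,-0.001,0.01,-0.04,-2],[0.55,-0.001,0.01,-0.08,-2],[0.55,-0.001,0.01,-0.12,-2],[0.55,-0.001,0.01,-0.15,-2],[0.55,-0.001,0.01,-0.17,-2],[0.55,-0.001,0.01,-0.18,-2],[0.55,-0.001,0.01,-0.183,-2],[0.55,-0.001,0.01,-0.183,-2],[0,-0.001,0.01,-0.183,-2],[0,-0.001,0.01,-0.183,-2],[0,-0.001,0.01,-0.183,-2],[0,-0.001,0.01,-0.183,-2],[0,-0.001,0.01,-0.183,-2],[0,-0.001,0.01,-0.183,-2],[0,-0.001,0.01,-0.183,-2]]], squeeze=7)

```text
time_s: 11.67
tcp_pos: [0.5235, 0.1051, 0.0107]
orientation: [[-0.152, 0.988, 0.002], [0.988, 0.152, 0.0], [-0.0, 0.002, -1.0]]
contact_force: [-0.8, 0.1, 7.7]
gripper_width: 0.0257
grasp_force: 7.0
```

>>> arm_command(increments=[[[0,0,0,0.005,0],[0,0,0,0.01,0],[0,0,0,0.017,0],[0,0,0,0.025,0],[0,0,0,0.033,0],[0,0,0,0.04,0],[0,0,0,0.04,0]]])

```text
time_s: 12.25
tcp_pos: [0.5239, 0.1052, 0.0514]
orientation: [[-0.152, 0.988, 0.003], [0.988, 0.152, 0.0], [-0.0, 0.003, -1.0]]
contact_force: [0.3, 0.1, -0.8]
gripper_width: 0.0258
grasp_force: 7.0
```

Run:
```python
from h import *
c=camera("wrist");s=camera("side")
cv2.imwrite("pics/w5.png",np.vstack([cv2.resize(c["img"][80:300,130:430,::-1],(480,352)),cv2.resize(s["img"][160:280,220:400,::-1],(480,240),interpolation=2)]))
```

```text
(no output)
```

View pics/w5.png

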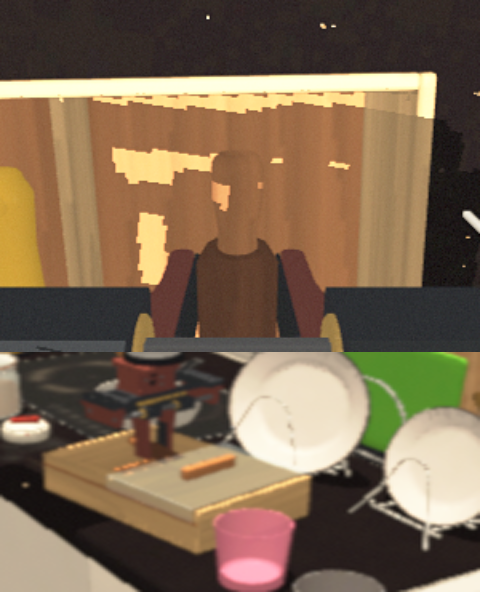

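```bash
cat > th.py <<'E'
from h import *
import sys
def pred(c,p,zoff=.009):
    out={}
    for th in range(-10,91,5):
        k,s=np.cos(np.radians(th)),np.sin(np.radians(th))
        q=lambda L:proj(c,[p[0]-.154*L*k,p[1]+.988*L*k,p[2]+zoff+L*s]).round().tolist()
        out[th]=(q(.0475),q(.018))
    return out
E
python3 - <<'E'
from th import *
c=camera("wrist")
for k,v in list(pred(c,sensors.get_obs()["tcp_pos"]).items())[:10]:print(k,v)
E
```

```text
-10 ([277.0, 169.0], [277.0, 227.0])
-5 ([277.0, 169.0], [277.0, 228.0])
0 ([277.0, 170.0], [277.0, 229.0])
5 ([277.0, 171.0], [277.0, 230.0])
10 ([277.0, 173.0], [277.0, 231.0])
15 ([277.0, 177.0], [277.0, 233.0])
20 ([277.0, 181.0], [277.0, 234.0])
25 ([277.0, 186.0], [277.0, 237.0])
30 ([277.0, 192.0], [277.0, 239.0])
35 ([277.0, 199.0], [277.0, 242.0])
```

The pin is held and its knob is rising, tilted about 12°. I'll keep lifting with a forward bias so the back end drags out from under the board.

>>> arm_command(increments=[[[0,-0.001,0.007,0.005,0],[0,-0.003,0.014,0.01,0],[0,-0.004,0.021,0.015,0],[0,-0.006,0.029,0.02,0],[0,-0.006,0.03,0.028,0],[0,-0.006,0.031,0.036,0],[0,-0.007,0.033,0.044,0],[0,-0.007,0.034,0.052,0],[0,-0.007,0.036,0.06,0],[0,-0.008,0.039,0.068,0],[0,-0.008,0.039,0.068,0]]])

```text
time_s: 13.32
tcp_pos: [0.5158, 0.1446, 0.1195]
orientation: [[-0.152, 0.988, 0.003], [0.988, 0.152, 0.001], [0.0, 0.003, -1.0]]
contact_force: [-0.4, 0.2, -1.6]
gripper_width: 0.0257
grasp_force: 7.0
```

Run:
```python
from th import *
c=camera("wrist");s=camera("side")
cv2.imwrite("pics/w6.png",np.vstack([cv2.resize(c["img"][80:300,130:430,::-1],(480,352)),cv2.resize(s["img"][160:280,220:400,::-1],(480,240),interpolation=2)]))
for k,v in list(pred(c,sensors.get_obs()["tcp_pos"]).items())[2:16]:print(k,v)
```

```text
0 ([276.0, 170.0], [276.0, 229.0])
5 ([276.0, 172.0], [276.0, 230.0])
10 ([276.0, 174.0], [276.0, 231.0])
15 ([276.0, 177.0], [276.0, 233.0])
20 ([276.0, 181.0], [276.0, 235.0])
25 ([276.0, 186.0], [276.0, 237.0])
30 ([276.0, 192.0], [276.0, 239.0])
35 ([276.0, 199.0], [276.0, 242.0])
40 ([276.0, 207.0], [276.0, 244.0])
45 ([276.0, 216.0], [276.0, 247.0])
50 ([276.0, 225.0], [276.0, 250.0])
55 ([276.0, 236.0], [276.0, 254.0])
60 ([276.0, 246.0], [276.0, 257.0])
65 ([276.0, 257.0], [276.0, 260.0])
```

View pics/w6.png

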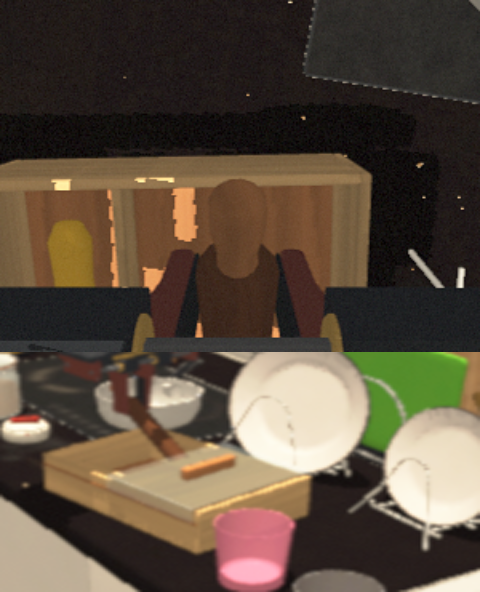

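The side view shows the pin slanting about 35–40° up through the opening, clear of the lid edge. I'll carry on upward.

>>> arm_command(increments=[[[0,0,0.002,0.008,0],[0,0,0.003,0.016,0],[0,0,0.003,0.024,0],[0,0,0.003,0.032,0],[0,0,0.003,0.042,0],[0,0,0.003,0.052,0],[0,0,0.003,0.064,0],[0,0,0.003,0.076,0],[0,0,0.003,0.09,0],[0,0,0.003,0.105,0],[0,0,0.003,0.12,0],[0,0,0.003,0.14,0],[0,0,0.003,0.16,0],[0,0,0.003,0.18,0],[0,0,0.003,0.2,0],[0,0,0.003,0.215,0],[0,0,0.003,0.225,0],[0,0,0.003,0.225,0]]])

```text
time_s: 14.92
tcp_pos: [0.5159, 0.1472, 0.3456]
orientation: [[-0.152, 0.988, 0.005], [0.988, 0.152, 0.001], [-0.0, 0.005, -1.0]]
contact_force: [-0.4, 0.1, -1.3]
gripper_width: 0.0257
grasp_force: 7.0
```

>>> arm_command(increments=[[[0,0,0,0,0],[0,0,0,0,0],[0,0,0,0,0],[0,0,0,0,0],[0,0,0,0,0],[0,0,0,0,0],[0,0,0,0,0],[0,0,0,0,0]]], squeeze=20)

```text
time_s: 15.58
tcp_pos: [0.5147, 0.147, 0.3425]
orientation: [[-0.152, 0.988, -0.0], [0.988, 0.152, -0.0], [0.0, -0.0, -1.0]]
contact_force: [-0.3, 0.5, -0.8]
gripper_width: 0.0254
grasp_force: 20.0
```

Run:
```python
from h import *
t=camera("top");s=camera("side")
print(finder.tip_of("side","pin_back")[:1],finder.tip_of("top","pin_back")[:1])
cv2.imwrite("pics/w7.png",np.vstack([cv2.resize(t["img"][150:270,130:430,::-1],(600,240),interpolation=2),cv2.resize(s["img"][90:330,160:400,::-1],(340,340),interpolation=2).copy() if 0 else cv2.resize(s["img"][120:300,160:460,::-1],(600,360),interpolation=2)]))
```

```text
[{'xy': [289.4, 171.2], 'confidence': 0.95}] [{'xy': [275.7, 189.7], 'confidence': 0.61}]
```

View pics/w7.png

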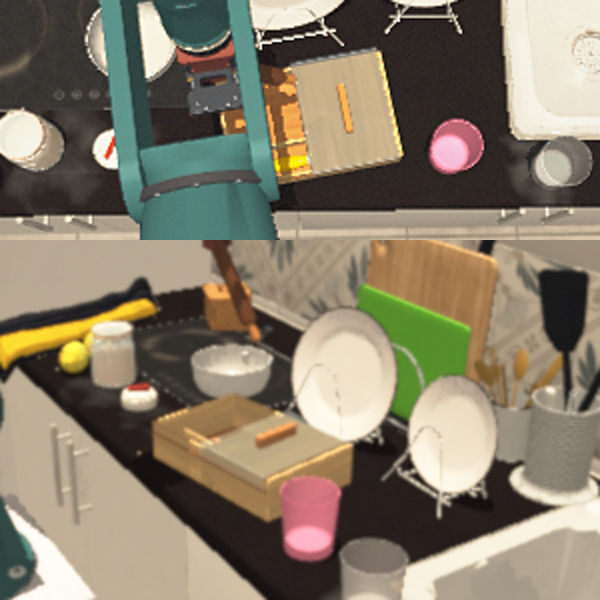

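The pin hangs in the gripper well above the box, with its back tip at about (289,171) in the side view. The lid is still open, the opener is still in its bay, and the timer, jar and glass look undisturbed. I'll raise the pin slightly more, settle and hand in.

>>> arm_command(increments=[[[0,0,0,0.01,0],[0,0,0,0.02,0],[0,0,0,0.03,0],[0,0,0,0.035,0],[0,0,0,0.035,0],[0,0,0,0.035,0],[0,0,0,0.035,0],[0,0,0,0.035,0],[0,0,0,0.035,0],[0,0,0,0.035,0]]])

```text
time_s: 16.62
tcp_pos: [0.5146, 0.147, 0.3772]
orientation: [[-0.152, 0.988, -0.001], [0.988, 0.152, -0.0], [-0.0, -0.001, -1.0]]
contact_force: [-0.4, -0.4, -1.8]
gripper_width: 0.0252
grasp_force: 20.0
```

Run:
```python
from h import *
t=camera("top")
for k in("kitchen_timer","clip_jar","glass","cap_opener"):print(k,[(at_z(t,r["xy"],0.).round(3),round(r["confidence"],2)) for r in finder.tip_of("top",k)[:3]])
o=sensors.get_obs();print(o["tcp_pos"],o["gripper_width"],o["grasp_force"],o["contact_force"])
print(finish_job())
```

```text
kitchen_timer [(array([0.472, 0.367, 0.   ]), 0.64)]
clip_jar [(array([0.477, 0.491, 0.   ]), 0.6)]
glass [(array([ 0.438, -0.216,  0.   ]), 0.79), (array([0.598, 0.047, 0.   ]), 0.67), (array([ 0.421, -0.382,  0.   ]), 0.64)]
cap_opener [(array([0.446, 0.048, 0.   ]), 0.51)]
[0.51474523 0.14700031 0.37753622] 0.025249712508681754 19.99987450079061 [ 0.00485715 -0.27718319 -0.6318613 ]
the job is handed in; nothing more can be done
None
```

The job is handed in at about 17 s: the gripper alone holds the pin well above the box, the lid is at its stop, the opener is still in the box, and I saw no shift in the timer, jar or glass; `finish_job()` returned no verdict.

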